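# Seat a plate's cap mat with a folding-handle screw press

### The job

The blue cap mat on the white 24-well plate still stands proud; press it fully home in the small screw press. Push the loaded tray all the way in under the press, fold the handwheel's crank handle out until it stands upright, and wind the wheel clockwise with it until the mat is flush on the plate and held there by the platen, but stop before the platen's springs are squeezed solid. Leave the tray in, the press clamped and the handle standing up, and do not disturb the things lying around.

Things in the scene. Friction and masses are not known exactly. Their poses are not given: they have to be found in the camera images.
- press: Two-pillar screw press fixed to the worktop: white base (x -105..+80, y +-113, 19 mm high), steel pillars (22 mm thick) at y = +-92 mm, white crossbeam (50 mm deep in x, 226 wide, z 128..154 mm) and a brass nut on it (top 162 mm). Origin: on the worktop under the screw's axis; x points from the open front (side of the tray's flange) to the rear, y to the left, z up. Total height with the handle standing is under 280 mm.
- tray (a joint): Sliding aluminium tray that carries the plate, m: 0 = fully out, grows as it is pushed to the rear (press +x), 0.045 = fully home against its stop. It needs about 3 N and stays where it is left.
- tray_front (a point): Centre of the front face of the tray's upright front flange, 59 mm above the worktop. The flange is 110 mm wide (press y), 5 mm thick, from 30 to 64 mm above the worktop with a red rolled edge up to 69 mm; it faces the press's front (-x). When the tray is home this point is 115 mm in front of the screw's axis.
- mat (a joint): Blue silicone cap mat (79 x 121 mm, 4.5 mm thick) on the white plate (85 x 127 x 32 mm, standing in the tray), m: 0 = stands 4 mm proud, 0.004 = fully home and flush. It resists with about 12 N and stays where it is pushed.
- mat_top (a point): Centre of the cap mat's upper face (75 mm above the worktop while proud, 70.5 mm when home).
- platen_face (a point): Centre of the platen's underside. The platen (88 x 130 mm, aluminium with a black pad) hangs under the crosshead and comes down on the mat.
- platen (a joint): Squeeze of the platen's four springs, m: 0 = hanging free; grows once the mat is home and the screw is wound on; 0.0105 = springs solid. The springs push with 18 N at 0 and 6 N more per mm.
- wheel (a joint): Handwheel with the screw, rad: grows clockwise seen from above, which winds the platen down 12 mm a turn (1.91 mm per rad); the wheel and its handle sink with it. Turns with about 2 to 6 N at the handle and stays where it is left. At 0 the handle's pivot lies 120 degrees counter-clockwise (seen from above) from press +x; at value q it lies at 120 degrees - q.
- wheel_hub (a point): Centre of the handwheel's hub, on the screw's axis, on the hub's top. The wheel is an open three-spoke wheel of bright metal, rim 99 mm over all and 11 mm thick, its rim's top level with this point. It starts about 204 to 212 mm above the worktop.
- handle (a joint): Hinge of the folding crank handle on the wheel's rim, rad: 0 = folded flat inward across the wheel, pi/2 = standing upright against its stop. The hinge is stiff (0.12 N m): it stays at any angle. Its axis is level and tangential to the wheel, so the handle swings in the upright plane through the wheel's axis. Pressing the red heel down (about 7 N at its middle) raises the handle; beyond about 1 rad it is easier to push the black grip outward from the hub's side.
- handle_pivot (a point): Middle of the handle's hinge pin, 50 mm from the wheel's axis and 9 mm above wheel_hub. Steel ears reach 5 mm outward and 6 mm up from it. The round black grip (18 mm thick, 45 mm long, turns freely on its pin) reaches from 13 to 58 mm from the pivot; its upright upper half can be pushed round from behind or held.
- heel (a point): Middle of the upper face of the handle's red thumb heel: a flat tab 22 mm wide, 5 mm thick, from 8 to 29 mm from the pivot on the side opposite the grip; it points outward from the wheel while the handle is folded and down beside the rim when it is upright.
- handle_end (a point): Free end of the black grip, 58 mm from the pivot on the grip's axis; lies above the hub while folded and is the highest point when upright.
- sealed_plate: Bystander: a finished white plate with its blue mat, loose, 85 x 127 x 37 mm; origin under its middle.
- petri: Bystander: a closed petri dish, loose, 90 mm across, 12 mm high; origin under its middle.
- label_tape: Bystander: a roll of cream tape lying flat, loose, 77 mm across, 19 mm high; origin under its middle.
- marker: Bystander: a red marker pen, loose, 128 mm long, 14 mm high; origin under its middle.

How it is judged:
By the outcome, as a careful person would: the job done as asked, in the order asked, and still so for the second after the job is handed in, with the robot touching nothing.
It also fails if it takes over 64 s, if anything falls off the work surface, if the arm or the gripper's body presses on something with over 40 N, if the wrist force passes 120 N, or if a joint passes its speed limit or range.

### The arm

A 7-joint arm with a two-finger parallel gripper is mounted at the origin on a cart in front of the work surface, level with it; the furniture and walls round the work are solid. World frame = base frame: x ahead of the robot, y to its left, z up, the work surface at z = 0. Lengths are in m, angles in rad, forces in N, time in s.
With the tool pointing down it reaches from about 0.425 to 0.825 m from the base axis. Payload 3.6 kg.
Tool frame: the origin (TCP) lies on the mounting face of the last link; the fingertips stand 186 mm ahead of it and the grasp point (between the pads) lies 167 mm ahead of it; z points along the fingers, y is the direction in which the jaws open and shut (so a half turn about z gives the same grasp; the last joint's range is limited). The gripper opens to 93 mm and grips with 3 to 60 N. Pads are 15 mm wide; open, the fingers measure 128 mm over their backs; the gripper's body (75 mm by 188 mm) begins 65 mm behind the grasp point.
Start: joints at [-1.327, 0.615, -0.013, 1.423, 0.008, 1.103, -0.04], TCP at [0.174, 0.626, 0.405] pointing down, gripper open.
Joint ranges: [-3.12, 3.12], [-0.3, 2.06], [-1.34, 1.32], [0.26, 2.42], [-1.36, 4.5], [0.01, 1.98], [-2.84, 2.84]. Speed limits (rad/s): [2.79, 2.79, 3.14, 3.14, 3.14, 3.14, 3.14].

### API

Orientations are given as a unit quaternion [x, y, z, w].
In Python, from rig import arm gives the robot as it stands. Calls block until the motion is done:
- arm.reach(position, orientation): joint-space move of the TCP to a pose.
- arm.line_to(position, rotation=None, v=0.15): straight line of the TCP; rotation=None keeps the orientation; v is the mean speed in m/s.
- arm.move_j(angles): joint-space move.
- arm.grip(opening, force=None): finger opening in m; force is the grip in N (None keeps the last); returns when the fingers have stopped.
- arm.wait(seconds).
- arm.solve_ik(position, orientation): joint angles nearest the present ones, or None.
- arm.snapshot(name): name is "scene" or "top" or "wrist"; returns the picture (400x640x3 uint8, red, green, blue); there is no depth.
- arm.camera_model(name): a dict with "fov_y" (degrees; the focal length in pixels is half the picture's height over the tangent of half this angle, whatever the lens; pixels are square), "cx", "cy" (the principal point, pixels), "R" (3x3) and "t" (3): a world point X has camera coordinates R X + t; the wrist camera has in their place "mount" (4x4, takes a point from camera to tool coordinates, whose origin is the TCP and whose axes are the flange's). Camera axes: x right, y down, z forward; pixel columns grow to the right and rows downward; lengths in m; the calibration is good to about 2 mm. A picture is of the moment at which its call begins: read the wrist's pose just before it. camera_model takes no time and is no camera call.
A pose or a line that the arm cannot do raises arm.IKError and nothing moves.
- arm.hand_in(): hands the job in, once; it reports no verdict.
Trained networks look in the newest picture that a camera, given by its name, has taken for a name from the list of things; names that differ only in an ending like _2 or _b are one class to them, and where a whole thing is asked for, a point or a joint stands for the part that bears it (a point fixed in the world has none). Each returns a list of dicts, best first, with "confidence" (0 to 1); they miss things now and then, are a little off and sometimes report something else, mostly with a low value. They report only what shows in the picture. A call takes as long as a camera call.
- arm.silhouettes(name, camera): "pixels" (400x640 bool, what is visible of it) and "extent" ([left, top, right, bottom] in pixels, round what is visible of it).
Readings, each from a call of its own:
- arm.read_t(): time.
- arm.read_qpos(): joint angles.
- arm.read_joint_velocities(): joint speeds.
- arm.read_effort(): joint torques, N m.
- arm.read_ee_pos(): TCP position.
- arm.read_orientation(): TCP orientation.
- arm.read_wrist_force(): force on the tool from outside, world axes, zero at the start.
- arm.read_wrist_torque(): the same for the moment, N m.
- arm.read_gripper_width(): finger opening in m.
Only numpy, scipy, OpenCV 4.12 (cv2) and the standard library are available. Lean on these libraries where they do the work, as an engineer would, in place of code of your own. Each camera call takes 0.05 s, during which the arm holds its last target. There are 200 camera calls.

## Working session

There is one attempt and no reset: what is moved stays moved. The work goes in short steps, each a Python script; the robot and the scene stay as the last script left them, time stands still between calls to the robot, and variables do not carry over. Pictures are saved under pics/ and viewed, about 8 in all and at most 12, crops included, and the job is handed in when it is done.

```bash
ls; mkdir -p pics
python3 - <<'E'
from rig import arm
import cv2,numpy as np
ims=[]
for n in("scene","top"):
    im=arm.snapshot(n); ims.append(im); cv2.imwrite(f"pics/{n}0.png",im[:,:,::-1])
    m=arm.camera_model(n); print(n,m)
    for k in("press","tray_front","mat","wheel_hub","handle","heel","platen","sealed_plate","petri","label_tape","marker"):
        r=arm.silhouettes(k,n)
        print(k,[(round(d["confidence"],2),list(map(int,d["extent"])),[int(v) for v in np.argwhere(d["pixels"]).mean(0)[::-1]]) for d in r[:2]])
cv2.imwrite("pics/a.png",np.vstack([cv2.resize(i,(480,300)) for i in ims])[:,:,::-1])
print(arm.read_t())
E
```

```text
pics
scene {'fov_y': 52.6916444032575, 'cx': 318.5338600294954, 'cy': 195.7241513323757, 'R': array([[ 0.68801065, -0.72564196, -0.00922437],
       [-0.50606297, -0.47063093, -0.72277714],
       [ 0.52013615,  0.50194648, -0.69101962]]), 't': array([-0.18096507,  0.48558306,  0.64525115])}
press [(0.77, [276, 145, 390, 279], [330, 221])]
tray_front [(0.91, [275, 208, 353, 273], [313, 240])]
mat [(0.56, [298, 207, 344, 244], [319, 225]), (0.18, [314, 300, 357, 340], [335, 321])]
wheel_hub [(0.56, [313, 146, 358, 187], [338, 169])]
handle [(0.6, [335, 148, 353, 174], [342, 157])]
heel [(0.7, [334, 145, 351, 169], [342, 157]), (0.53, [315, 149, 361, 186], [337, 170])]
platen [(0.68, [306, 198, 352, 230], [328, 214])]
sealed_plate [(0.67, [260, 158, 305, 199], [282, 174])]
petri [(0.81, [315, 297, 357, 341], [334, 320])]
label_tape [(0.5, [400, 221, 410, 229], [404, 224])]
marker [(0.76, [234, 194, 258, 231], [244, 215])]
top {'fov_y': 56.264048837837414, 'cx': 320.7786642336722, 'cy': 204.7210286513777, 'R': array([[-0.01205978, -0.9993366 , -0.03436439],
       [-0.99544404,  0.01524
[... 191 characters left out ...]
, 205, 364, 249], [334, 227]), (0.18, [315, 142, 365, 205], [335, 177])]
mat [(0.97, [312, 209, 359, 221], [335, 212]), (0.49, [245, 220, 271, 261], [258, 239])]
wheel_hub [(0.91, [315, 145, 360, 207], [336, 176])]
handle [(0.66, [218, 156, 270, 190], [244, 173]), (0.61, [319, 148, 339, 186], [331, 165])]
heel [(0.66, [317, 150, 343, 186], [330, 165])]
platen [(0.92, [312, 171, 364, 208], [337, 197]), (0.21, [305, 206, 362, 250], [334, 227])]
sealed_plate [(0.72, [222, 155, 266, 190], [245, 173])]
petri [(0.77, [384, 244, 418, 280], [401, 262])]
label_tape [(0.69, [375, 133, 402, 167], [390, 149])]
marker [(0.8, [243, 218, 271, 259], [257, 236]), (0.68, [320, 146, 344, 186], [331, 165])]
1.2
```

View pics/scene0.png

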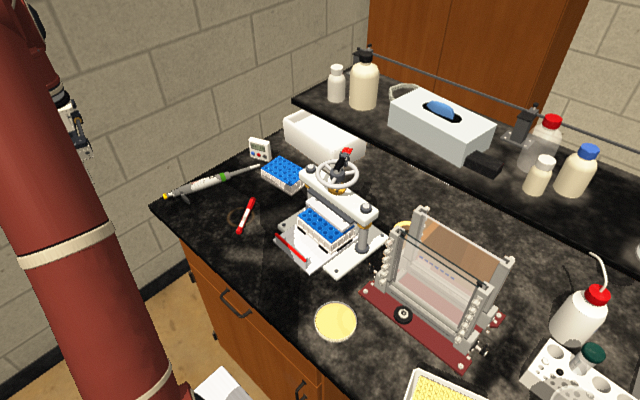

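View pics/top0.png

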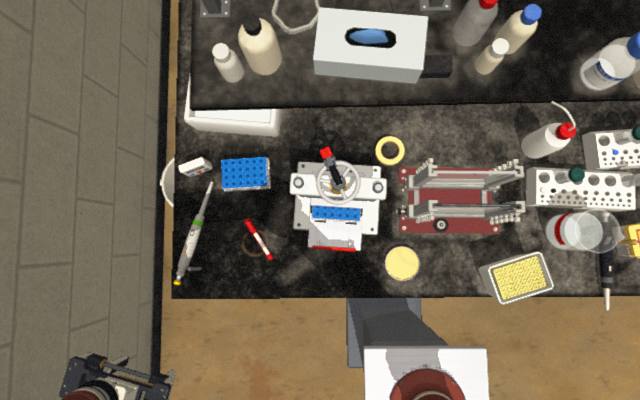

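The scene view shows the press with its wheel at about (338,172), the red heel at (346,150) and the red tray edge at (291,247). In the top view the wheel is near (337,182), the heel at (326,153) and the red edge at (334,248). I'll look at zoomed crops next.

```bash
cat > h.py <<'E'
import numpy as np,cv2
from scipy.spatial.transform import Rotation as R
from rig import arm
def cam(n,pose=None):
    m=arm.camera_model(n); f=200/np.tan(np.radians(m["fov_y"]/2))
    K=np.array([[f,0,m["cx"]],[0,f,m["cy"]],[0,0,1]])
    if n=="wrist":
        T=np.eye(4); T[:3,:3]=R.from_quat(pose[1]).as_matrix(); T[:3,3]=pose[0]
        W=np.linalg.inv(T@np.array(m["mount"])); return K,W[:3,:3],W[:3,3]
    return K,np.array(m["R"]),np.array(m["t"])
def at_z(c,uv,z):
    K,r,t=c; d=r.T@np.linalg.inv(K)@[*uv,1]; o=-r.T@t
    return o+d*(z-o[2])/d[2]
def proj(c,X):
    K,r,t=c; p=K@(r@np.asarray(X)+t); return p[:2]/p[2]
def tri(cs,uvs):
    P=[c[0]@np.c_[c[1],c[2]] for c in cs]
    X=cv2.triangulatePoints(P[0],P[1],np.float64(uvs[0]),np.float64(uvs[1])).ravel(); return X[:3]/X[3]
E
python3 - <<'E'
from h import *
a=cv2.imread("pics/scene0.png")[140:290,265:405]; b=cv2.imread("pics/top0.png")[130:260,280:400]
cv2.imwrite("pics/crop.png",np.hstack([cv2.resize(a,(400,429),interpolation=2),cv2.resize(b,(396,429),interpolation=2)]))
S,T=cam("scene"),cam("top")
print("edge L,R",at_z(T,(313,246),.069),at_z(T,(354,249),.069))
print("beam bolts",at_z(T,(297,183),.16),at_z(T,(377,187),.16))
print("wheel",at_z(T,(337,182),.21)); print(tri([S,T],[(338,174),(337,182)]))
print("heel",tri([S,T],[(346,150),(326,153)]))
for k,uv in dict(sealed=(245,173),petri=(401,262),tape=(390,150),marker=(257,240)).items(): print(k,at_z(T,uv,.02))
print(arm.read_orientation(),arm.read_wrist_force(), arm.camera_model("wrist"))
E
```

```text
edge L,R [0.42102638 0.28818586 0.069     ] [0.41233121 0.18496468 0.069     ]
beam bolts [0.56845544 0.31893902 0.16      ] [0.55593017 0.13401669 0.16      ]
wheel [0.56138578 0.22653964 0.21      ]
[0.56474259 0.22505562 0.19770407]
heel [0.62342043 0.24989263 0.22037904]
sealed [0.62015783 0.47441197 0.02      ]
petri [0.37585381 0.05990932 0.02      ]
tape [0.67592767 0.07981999 0.02      ]
marker [0.43798288 0.44076141 0.02      ]
[ 1.34943360e-01  9.90853313e-01 -1.67457058e-05 -2.95355938e-05] [ 0.59949325  0.15183094 -0.15848124] {'fov_y': 66.99728069614893, 'cx': 318.58085357117847, 'cy': 196.42040358110302, 'mount': array([[ 3.20685625e-04, -9.62405836e-01, -2.71615359e-01,
         7.42656565e-02],
       [ 9.99999792e-01,  1.56829351e-04,  6.24972304e-04,
         4.55402563e-04],
       [-5.58879733e-04, -2.71615503e-01,  9.62405687e-01,
         1.96274010e-02],
       [ 0.00000000e+00,  0.00000000e+00,  0.00000000e+00,
         1.00000000e+00]])}
```

View pics/crop.png

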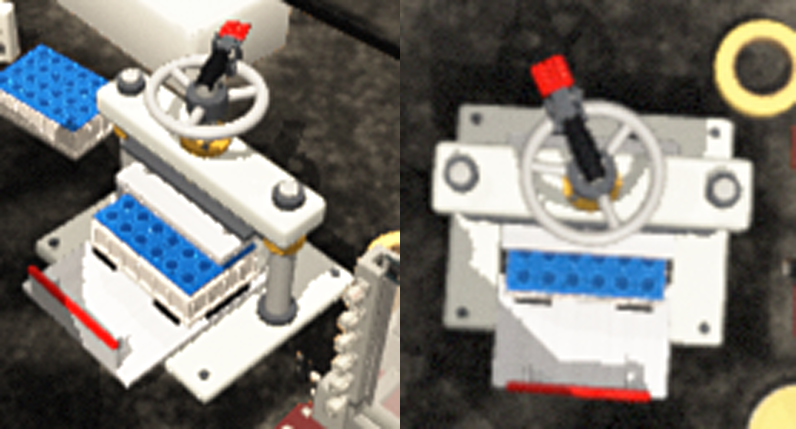

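The crops confirm the layout: the flange is out toward the robot, the handle is folded, and the heel points outward at about 21° in world axes. I'll take one wrist look from above, then push the tray.

```bash
cat >> h.py <<'E'
def quat(a,flip=False): # tool down, tool x along -(direction a); flip: +a
    return (R.from_euler('z',a+(np.pi if flip else 0))*R.from_quat([0,1,0,0])).as_quat()
E
python3 - <<'E'
from h import *
T=cam("top"); print("shelf edge", [at_z(T,(330,105),z)[0] for z in (.0,.15,.3)])
print(arm.read_t())
arm.grip(0.0)
arm.reach([.45,.234,.48],quat(-.07)); print(arm.read_t(), arm.read_qpos())
p=(arm.read_ee_pos(),arm.read_orientation()); im=arm.snapshot("wrist"); cv2.imwrite("pics/w1.png",im[:,:,::-1])
c=cam("wrist",p); print(p)
np.savez("w1.npz",p=p[0],q=p[1])
for k in("wheel_hub","heel","tray_front","handle"):
    for d in arm.silhouettes(k,"wrist")[:2]: print(k,round(d["confidence"],2),d["extent"])
print(at_z(c,(320,200),.07))
E
```

```text
shelf edge [np.float64(0.8127297169083623), np.float64(0.7571538622820678), np.float64(0.7015780076557734)]
1.2
4.4167 [-0.58399712  0.32089319  0.08139482  1.71222265 -0.02944686  1.10974182
  1.00933793]
(array([0.44962435, 0.23520272, 0.47982904]), array([ 3.39057616e-02,  9.99424968e-01,  2.84324985e-04, -2.29529832e-04]))
heel 0.57 [315.0, 320.5, 324.4, 345.5]
tray_front 0.8 [267.5, 137.4, 365.8, 226.0]
handle 0.56 [313.8, 322.2, 324.2, 349.0]
[0.49048828 0.23503413 0.07      ]
```

View pics/w1.png

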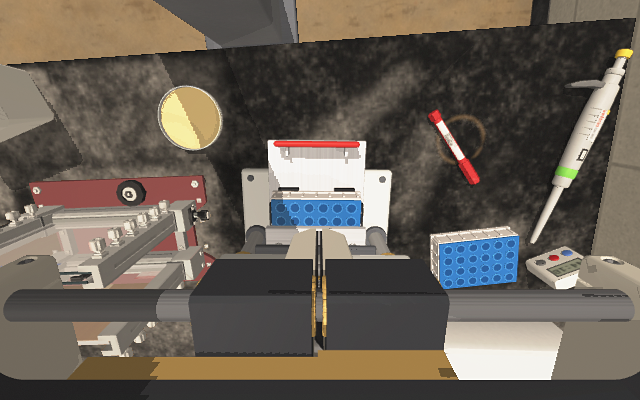

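The wrist view is rotated half a turn: the image top is toward the robot. The red edge lies at (275..359, 144), the mat is at (316,213), and the gripper hides the wheel. I'll measure the flange from this picture, push the tray, then turn the camera round to see the wheel.

Run:
```python
from h import *
d=np.load("w1.npz"); c=cam("wrist",(d["p"],d["q"]))
a,b=at_z(c,(275,144),.067),at_z(c,(359,144),.067); print(a,b)
yaw=np.arctan2(-(b-a)[0],(b-a)[1]); print("yaw",yaw, (a+b)/2)
yaw=-.07
O=np.array([.562,.2265]); X=np.array([np.cos(yaw),np.sin(yaw)])
m=(a+b)[:2]/2; print("edge press x",(m-O)@X, (m-O)@[-X[1],X[0]])
def P(px,z): return [*(O+px*X),z+.186]
q=quat(yaw)
arm.reach(P(-.185,.10),q); arm.line_to(P(-.180,.052),v=.2)
f0=arm.read_wrist_force(); print(arm.read_t(),f0)
arm.line_to(P(-.132,.052),v=.06)
for px in np.arange(-.130,-.110,.002):
    arm.line_to(P(px,.052),v=.05)
    f=arm.read_wrist_force()-f0; e=arm.read_ee_pos()
    print(round(px,3),np.round(f,1),round((e[:2]-O)@X,4),round(arm.read_t(),2))
    if f[0]<-14: break
arm.line_to(P(px-.05,.052),v=.25)
np.save("t.npy",px)
```

```text
[0.41236969 0.18211027 0.067     ] [0.41968567 0.29013767 0.067     ]
yaw -0.06762014570780495 [0.41602768 0.23612397 0.067     ]
edge press x -0.14628796259715698 -0.0006093183959332681
5.9 [ 0.25834266 -0.03205969  0.39198761]
-0.13 [-1.7  0.2 -0.9] -0.1301 7.1
-0.128 [-2.9  1.1  0.9] -0.1283 7.35
-0.126 [-2.8  0.4  0.9] -0.126 7.6
-0.124 [-4.   0.7  0.8] -0.1243 7.85
-0.122 [-6.5  1.2  3.9] -0.1236 8.1
-0.12 [-8.9  1.2  6.9] -0.1229 8.35
-0.118 [-11.9   1.6   9.1] -0.1222 8.6
-0.116 [-14.8   2.   10.3] -0.1215 8.85
```

The tray hit its stop: the finger stalled at press x ≈ -0.1236, with force rising to 15 N. Its face is therefore at about -0.116, against 0.115 expected. Next, the wheel from above.

Run:
```python
from h import *
yaw=-.07
arm.line_to([*arm.read_ee_pos()[:2],.42],v=.4)
arm.reach([.488,.2317,.50],quat(yaw,True)); print(arm.read_t(),np.round(arm.read_qpos(),2))
p=(arm.read_ee_pos(),arm.read_orientation()); im=arm.snapshot("wrist"); cv2.imwrite("pics/w2.png",im[:,:,::-1])
cv2.imwrite("pics/w2c.png",cv2.resize(im[:,200:440,::-1],(480*3//2//1,1200//2*1)[:2]) )
np.savez("w2.npz",p=p[0],q=p[1])
c=cam("wrist",p)
for k in("wheel_hub","heel","handle"):
    for d in arm.silhouettes(k,"wrist")[:2]: print(k,round(d["confidence"],2),d["extent"],np.argwhere(d["pixels"]).mean(0)[::-1])
print(proj(c,[.562,.2265,.208]))
arm.snapshot("scene");i=arm.snapshot("scene"); cv2.imwrite("pics/s2.png",i[:,:,::-1])
```

```text
11.9667 [-1.16  0.56  1.14  1.61 -0.52  1.31 -1.58]
wheel_hub 0.64 [267.8, 8.8, 377.1, 171.8] [315.03151393  95.87167528]
wheel_hub 0.27 [266.9, 73.4, 375.2, 149.7] [320.89304258 117.44340602]
heel 0.67 [265.5, 10.2, 334.2, 122.0] [300.15504808  66.51482372]
heel 0.49 [389.0, 0.0, 449.6, 53.6] [418.64157927  24.22887107]
handle 0.85 [262.0, 14.7, 333.1, 124.6] [299.9884875   65.86542279]
[318.78606604 113.75472409]
```

View pics/w2.png

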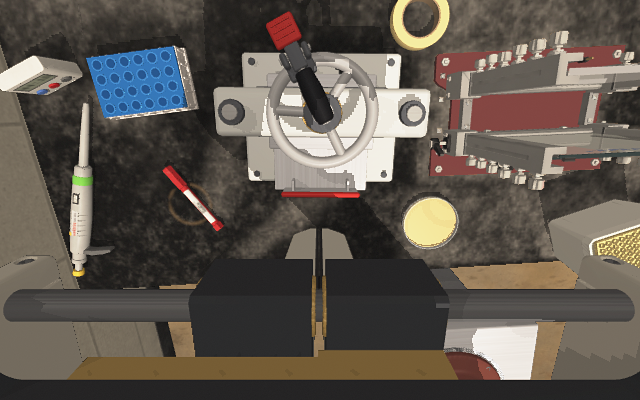

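Wrist view: the wheel rim spans columns 265–378 and rows 53–168, the heel's face is at about (284,29), the hinge at (297,58), and the tray is flush home.

Run:
```python
from h import *
d=np.load("w2.npz"); c=cam("wrist",(d["p"],d["q"]))
for z in(.200,.205,.21,.215):
    l,r=at_z(c,(265,111),z),at_z(c,(378,111),z); t,b=at_z(c,(321,53),z),at_z(c,(321,168),z)
    print(z,np.linalg.norm(l-r),np.linalg.norm(t-b),(l+r)/2,(t+b)/2)
z=.208; hub=np.array([.562,.2265])
h=at_z(c,(284,29),z+.012); p=at_z(c,(297,58),z+.012); e=at_z(c,(322,110),z+.009)
for v in(h,p,e): print(v, np.linalg.norm(v[:2]-hub), np.degrees(np.arctan2(*(v[:2]-hub)[::-1])))
dv=h-e; print(np.degrees(np.arctan2(dv[1],dv[0])))
S=cam("scene")
for n,X in dict(face=.09).items(): pass
im=cv2.imread("pics/s2.png"); cv2.imwrite("pics/s2c.png",cv2.resize(im[135:285,265:405],(747,800))[:600] if 0 else cv2.resize(im[140:280,270:400],(557,600),interpolation=2))
# predicted platen front-face bottom edge rows vs z, at press x=-.044,y=0
X=np.array([np.cos(-.07),np.sin(-.07)]);Y=np.array([-X[1],X[0]])
for z in(.0705,.075,.08,.085,.09,.095,.1,.105,.11):
    uv=[proj(S,[*(hub-.044*X+y*Y),z]) for y in(-.065,.065)]; print(z,np.round([(u-[270,140])*4.285 for u in uv],0).tolist())
print(arm.read_t())
```

```text
0.2 0.10067326616448778 0.09875222518057523 [0.56412072 0.22392266 0.2       ] [0.56212095 0.22450481 0.2       ]
0.205 0.09887403658334991 0.09698732838605022 [0.56412718 0.22396923 0.205     ] [0.56216315 0.22454098 0.205     ]
0.21 0.09707480700221204 0.09522243159152508 [0.56413363 0.22401581 0.21      ] [0.56220535 0.22457716 0.21      ]
0.215 0.09527557742107416 0.09345753479699993 [0.56414009 0.22406239 0.215     ] [0.56224755 0.22461333 0.215     ]
[0.62695859 0.24892421 0.22      ] 0.0687201849503293 19.045073631602833
[0.60573634 0.2407413  0.22      ] 0.045996539939241604 18.036132713130492
[0.5649164  0.22361093 0.217     ] 0.0041051356523463325 -44.730229966651635
22.195515202558177
0.0705 [[303.0, 417.0], [147.0, 293.0]]
0.075 [[304.0, 411.0], [147.0, 287.0]]
0.08 [[304.0, 405.0], [147.0, 281.0]]
0.085 [[304.0, 399.0], [146.0, 275.0]]
0.09 [[304.0, 393.0], [146.0, 269.0]]
0.095 [[305.0, 387.0], [146.0, 263.0]]
0.1 [[305.0, 381.0], [146.0, 257.0]]
0.105 [[305.0, 374.0], [145.0, 250.0]]
0.11 [[306.0, 368.0], [145.0, 244.0]]
12.2667
```

View pics/s2c.png

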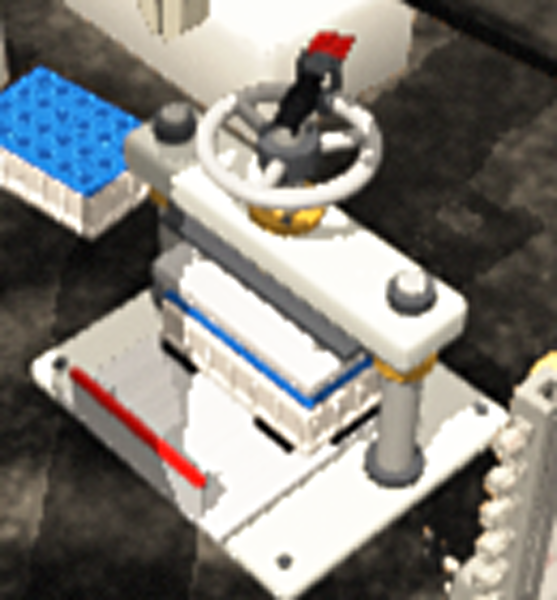

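The hub is at about (0.5625, 0.225, 0.207), the handle points along ~20.5° in world axes, and the platen's lower edge is close above the mat. Now I'll raise the handle.

Run:
```python
from h import *
print("shelf corner",tri([cam("scene"),cam("top")],[(292,102),(190,108)]))
hub=np.array([.5625,.225]); zp=.216; a=np.radians(20.5); u=np.array([np.cos(a),np.sin(a)])
def P(r,z): return [*(hub+r*u),zp+z+.186]   # r from axis, z above pivot
q=quat(a)
print(arm.solve_ik(P(.069,.03),q))
arm.reach(P(.069,.05),q); print(arm.read_t(),np.round(arm.read_qpos(),2))
arm.line_to(P(.069,.012),v=.12); f0=arm.read_wrist_force(); print(f0)
for r,z in((.069,.006),(.069,.002),(.068,-.002),(.067,-.005),(.066,-.008),(.066,-.011)):
    arm.line_to(P(r,z),v=.05); print(r,z,np.round(arm.read_wrist_force()-f0,1),np.round(arm.read_ee_pos()-P(r,z),4),round(arm.read_t(),2))
arm.line_to(P(.070,.0),v=.1); arm.line_to(P(.075,.085),v=.3)
im=arm.snapshot("scene"); cv2.imwrite("pics/s3.png",cv2.resize(im[120:280,270:400,::-1],(487,600),interpolation=2)); print(arm.read_t())
```

```text
shelf corner [0.75480438 0.57477199 0.15952795]
[ 0.098357    0.86434611 -1.15035822  1.28147496  0.77378932  1.45818695
  0.94993557]
14.45 [ 0.09  0.85 -1.15  1.25  0.75  1.49  0.97]
[ 0.34051937  0.2086237  -0.01808752]
0.069 0.006 [-0.2 -0.   0.3] [-0.      0.      0.0002] 15.18
0.069 0.002 [-0.7 -0.2 -0.3] [ 0.     -0.0001 -0.0002] 15.43
0.068 -0.002 [-1.2 -0.9  0.6] [-0.     -0.0001 -0.0003] 15.68
0.067 -0.005 [-0.3  0.1  1.3] [-0.     -0.0001 -0.0002] 15.93
0.066 -0.008 [-0.4  0.1  0.7] [-0.0001 -0.0001 -0.0003] 16.18
0.066 -0.011 [-0.4 -1.1  0.1] [ 0.     -0.0001 -0.0003] 16.43
17.1833
```

View pics/s3.png

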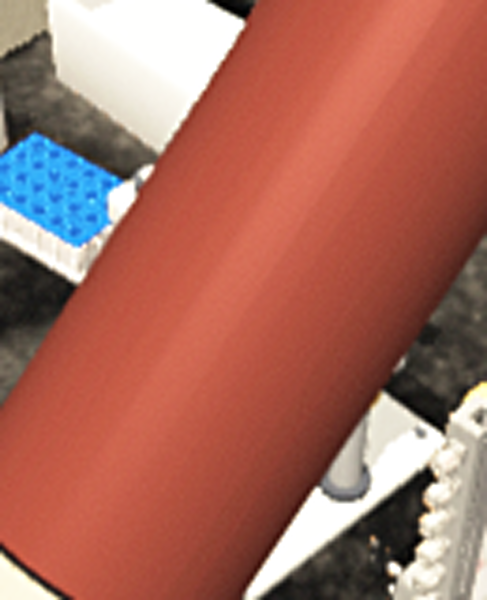

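No contact force showed, so the heel may be lower than I assumed, or the handle moved very easily. The scene view is blocked by the arm, so I'll look again with the wrist camera.

Run:
```python
from h import *
arm.reach([.488,.2317,.50],quat(-.07,True)); print(arm.read_t(),arm.read_gripper_width())
p=(arm.read_ee_pos(),arm.read_orientation()); im=arm.snapshot("wrist"); np.savez("w3.npz",p=p[0],q=p[1])
t=arm.snapshot("scene")
a=cv2.resize(im[0:200,220:420,::-1],(500,500),interpolation=2)
b=cv2.resize(t[140:260,285:395,::-1],(458,500)[:2],interpolation=2)[:, :300]
cv2.imwrite("pics/w3.png",np.hstack([a,b]))
```

```text
19.3917 0.0003689984082283056
```

View pics/w3.png

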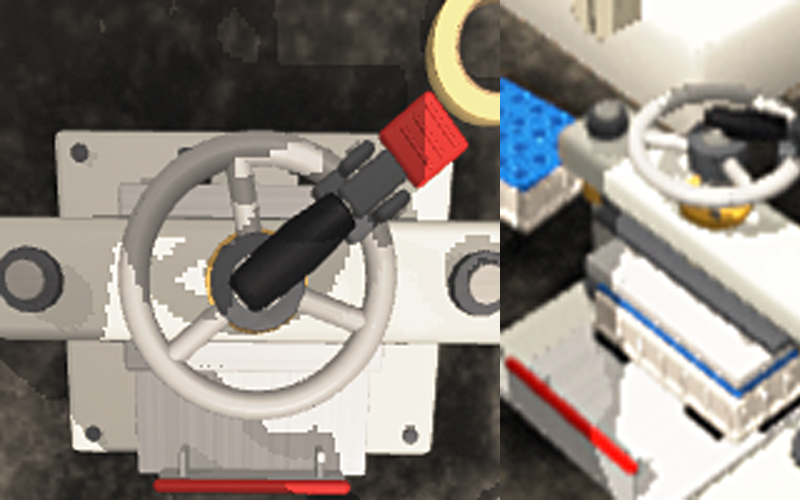

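The wheel was turned about 70° clockwise: the joint-space swing of the elbow must have swept the folded handle. The mat still shows proud, with the platen above it. In the crop the heel is at (425,140) and the hinge at (363,190). From here on I'll move near the press only in straight lines.

```bash
cat > press.py <<'E'
from h import *
d=np.load("w3.npz"); c=cam("wrist",(d["p"],d["q"]))
hub=np.array([.5625,.225]); zp=.2125
g=lambda x,y,z: at_z(c,(220+x/2.5,y/2.5),z)
v=[g(425,140,zp+.002),g(363,190,zp+.004),g(258,285,zp)]
for w in v: print(np.round(w,4),np.linalg.norm(w[:2]-hub),np.degrees(np.arctan2(*(w[:2]-hub)[::-1])))
dv=v[0]-v[2]; a=np.arctan2(dv[1],dv[0]); print(np.degrees(a))
a=np.arctan2(*(v[0][:2]-hub)[::-1])
E
python3 - <<'E'
from press import *
u=np.array([np.cos(a),np.sin(a)])
def P(r,z): return [*(hub+r*u),zp+z+.186]
q=quat(a,True)
try: arm.line_to(P(.069,.08),q,v=.25)
except arm.IKError:
    print("alt"); q=quat(a); arm.line_to(P(.069,.08),q,v=.25)
print(arm.read_t(),np.round(arm.read_qpos(),2))
arm.line_to(P(.069,.014),v=.2); f0=arm.read_wrist_force(); print(f0,arm.read_t())
z=.01
for i in range(14):
    arm.line_to(P(.069-min(max(0,.004-z)*.3,.004),z),v=.06); f=arm.read_wrist_force()-f0; print(round(z,4),np.round(f,1),round(arm.read_t(),2))
    if i==3 and 0: break
    z-=.003
    if z<-.013: break
arm.line_to(P(.072,z+.01),v=.15); arm.line_to(P(.078,.08),v=.3); print(arm.read_t())
E
```

```text
[0.6028 0.1667 0.2145] 0.07086453936915607 -55.33936870393362
[0.5889 0.1873 0.2165] 0.046008929702697855 -54.93141210478675
[0.5615 0.2233 0.2125] 0.0020002913096548833 -120.2740966455474
-53.856989167169495
20.5417 [-0.89  0.78  1.24  1.41 -0.74  1.46 -2.21]
[ 0.0686648   0.58206134 -0.21795283] 21.025
0.01 [-0.4  0.1  1.1] 21.27
0.007 [-0.5 -0.2 -0.1] 21.52
0.004 [-0.3 -0.4  5. ] 21.77
0.001 [-1.5 -0.3  8.9] 22.02
-0.002 [-0.6 -2.4 11.4] 22.27
-0.005 [-1.9 -1.8 12. ] 22.52
-0.008 [-0.8 -3.7 12.6] 22.77
-0.011 [ 1.6 -4.   9.1] 23.02
23.7083
```

The heel pressed down with about 12 N, following the expected arc to ~1.1 rad. Next I'll push the grip outward from the hub side.

Run:
```python
from press import *
zp=.2145; u=np.array([np.cos(a),np.sin(a)])
def P(r,z): return [*(hub+r*u),zp+z+.186]
arm.line_to(P(-.010,.085),v=.3); arm.line_to(P(-.010,.026),v=.25); f0=arm.read_wrist_force(); print(f0,arm.read_t())
for r in (0,.008,.015,.022,.026,.029,.0315,.0335,.035,.0365,.038):
    arm.line_to(P(r,.026),v=.08); f=arm.read_wrist_force()-f0; print(r,np.round([f[:2]@u,f[:2]@[-u[1],u[0]],f[2]],1),round((arm.read_ee_pos()[:2]-hub)@u,4),round(arm.read_t(),2))
    if f[:2]@u<-14: break
arm.line_to(P(r-.008,.026),v=.1); arm.line_to(P(r-.02,.14),v=.3)
im=arm.snapshot("wrist")
arm.line_to([.488,.2317,.52],quat(-.07,True),v=.3)
p=(arm.read_ee_pos(),arm.read_orientation()); im=arm.snapshot("wrist"); np.savez("w4.npz",p=p[0],q=p[1])
t=arm.snapshot("scene"); cv2.imwrite("pics/s4.png",t[:,:,::-1])
A=cv2.resize(im[0:200,220:420,::-1],(400,400),interpolation=2)
b=cv2.resize(t[140:260,270:390,::-1],(400,400),interpolation=2)
cv2.imwrite("pics/w4.png",np.hstack([A,b])); print(arm.read_t())
```

```text
[0.6021 0.1676 0.2145] 0.06972728376380435 -55.38600967681162
[0.5882 0.1882 0.2165] 0.04487270438913911 -54.992351972629706
[0.5608 0.2242 0.2125] 0.0018917446453540956 -154.09460035597417
-53.85611041659794
[1.41061203 0.19701683 0.5978741 ] 24.5333
0 [-1.1 -1.1 -1.5] 0.0017 24.81
0.008 [-2.1 -0.7  0.4] 0.0082 25.06
0.015 [-4.6 -1.4  2.7] 0.0144 25.31
0.022 [-3.4 -1.1  1.9] 0.0221 25.56
0.026 [-2.8 -1.1  1.7] 0.0264 25.81
0.029 [-2.  -1.9  0.8] 0.0294 26.06
0.0315 [-2.2 -2.1  0.7] 0.0318 26.31
0.0335 [-3.7 -0.9  1.9] 0.0334 26.56
0.035 [-5.7 -2.5  3.5] 0.034 26.81
0.0365 [-8.5 -2.6  4.8] 0.0347 27.06
0.038 [-10.8  -3.4   6.5] 0.0353 27.31
29.2917
```

View pics/w4.png

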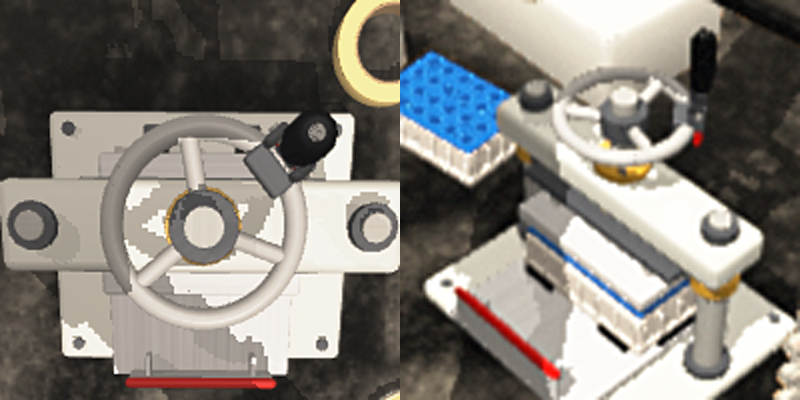

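The handle stands upright on its stop (finger stalled at r ≈ 33.5 mm, as expected), the tray is in, and the blue mat edge still shows under the platen. I'll grip the handle and wind a first 4 rad, watching the tangential force. That is safe even if the platen were already touching.

```bash
cat > wind.py <<'E'
from press import *
a0=np.radians(-54.8); zp0=.2145; Q=quat(a0,True); RR=.051
def C(s,dz=0): # s = rad wound since grasp
    b=a0-s; return [*(hub+RR*np.array([np.cos(b),np.sin(b)])),zp0+.043+.167-.00191*s+dz]
def wind(s0,s1,f0,v=.09):
    n=int(np.ceil((s1-s0)/np.radians(20)))
    for s in np.linspace(s0,s1,n+1)[1:]:
        arm.line_to(C(s),v=v)
        f=arm.read_wrist_force()-f0; e=arm.read_ee_pos(); b=a0-s
        ar=np.array([np.cos(b),np.sin(b)]); at=np.array([np.sin(b),-np.cos(b)])
        rel=e[:2]-hub
        print(round(s,2),"tan %.1f rad %.1f z %.1f"%(-f[:2]@at,f[:2]@ar,f[2]),"r %.4f lag %.3f"%(np.linalg.norm(rel),-(rel@at)/RR),round(arm.read_t(),2))
E
python3 - <<'E'
from wind import *
print([arm.solve_ik(C(s),Q) is not None for s in np.arange(0,6.3,.7)])
arm.grip(.06); arm.line_to(C(0,.09),Q,v=.3); arm.line_to(C(0),v=.2)
f0=arm.read_wrist_force(); np.save("f0.npy",f0); print(f0,arm.read_t())
print(arm.grip(0,20),arm.read_gripper_width(),arm.read_wrist_force()-f0,arm.read_t())
try: wind(0,4,f0)
except arm.IKError as ex: print("IK",ex,np.round(arm.read_qpos(),2))
t=arm.snapshot("scene"); cv2.imwrite("pics/s5.png",t[:,:,::-1])
E
```

```text
[0.6028 0.1667 0.2145] 0.07086215028953012 -55.338281969202015
[0.5889 0.1873 0.2165] 0.04600669108610788 -54.929698142726174
[0.5615 0.2233 0.2125] 0.0019981735261783663 -120.30921603369669
-53.857026671902986
[True, True, True, True, True, True, True, True, True]
[-0.44212674 -0.71249456  0.42830456] 31.9917
False 0.017461463888987522 [-0.8953992  -0.39254195  1.24475475] 32.75
0.33 tan -0.3 rad 1.2 z 1.8 r 0.0513 lag -0.008 33.09
0.67 tan -1.9 rad 2.2 z 1.4 r 0.0515 lag -0.005 33.43
1.0 tan -0.9 rad 3.8 z 1.8 r 0.0515 lag -0.005 33.77
1.33 tan -1.2 rad 3.5 z 3.7 r 0.0513 lag -0.013 34.12
1.67 tan -2.9 rad 4.0 z 4.1 r 0.0510 lag -0.029 34.46
2.0 tan -3.3 rad 2.4 z 2.7 r 0.0508 lag -0.038 34.8
2.33 tan -4.1 rad -1.3 z -0.6 r 0.0507 lag -0.030 35.14
2.67 tan -2.9 rad -1.8 z -2.6 r 0.0505 lag -0.019 35.48
3.0 tan -3.8 rad -5.4 z -4.1 r 0.0500 lag -0.004 35.83
3.33 tan -2.2 rad -5.0 z -3.5 r 0.0495 lag 0.003 36.17
3.67 tan -2.2 rad -4.2 z -1.8 r 0.0491 lag 0.001 36.51
4.0 tan -2.7 rad -4.5 z -1.4 r 0.0489 lag -0.005 36.85
```

Run:
```python
import cv2,numpy as np
ims=[]
for n in("scene0","s2","s4","s5"):
    i=cv2.imread(f"pics/{n}.png").astype(int)[200:250,290:370]; m=(i[...,0]>i[...,2]+50)
    print(n,m.sum(), [(c+290,list(np.where(m[:,c])[0]+200)) for c in range(15,60,8)])
    ims.append(cv2.resize(i.astype(np.uint8),(400,250),interpolation=2))
cv2.imwrite("pics/z.png",np.vstack([np.hstack([ims[1],ims[2]]),np.hstack([ims[3],ims[0]])]))
```

```text
scene0 653 [(305, [np.int64(210), np.int64(211), np.int64(212), np.int64(213), np.int64(214), np.int64(215), np.int64(216), np.int64(217), np.int64(218), np.int64(219), np.int64(220), np.int64(221)]), (313, [np.int64(211), np.int64(212), np.int64(213), np.int64(214), np.int64(215), np.int64(216), np.int64(217), np.int64(218), np.int64(219), np.int64(220), np.int64(221), np.int64(222), np.int64(223), np.int64(224), np.int64(225), np.int64(226), np.int64(227), np.int64(228)]), (321, [np.int64(217), np.int64(218), np.int64(219), np.int64(220), np.int64(221), np.int64(222), np.int64(223), np.int64(224), np.int64(225), np.int64(226), np.int64(227), np.int64(228), np.int64(229), np.int64(230), np.int64(231), np.int64(232), np.int64(233), np.int64(234)]), (329, [np.int64(223), np.int64(224), np.int64(225), np.int64(226), np.int64(227), np.int64(228), np.int64(229), np.int64(230), np.int64(231), np.int64(232), np.int64(233), np.int64(234), np.int64(235), np.int64(236), np.int64(237), np.int64(238), np.int64(239), np.int64(240), np.int64(241)]), (337, [np.int64(229), np.int64(230), np.int64(231), np.int64(232), np.int64(233), np.int64(234), np.int64(235), np.int64(236), np.int64(237), np.int64(238)]), (345, [np.int64(231), np.int64(232)])]
s2 119 [(305, []), (313, [np.int64(211), np.int64(212)]), (321, [np.int64(216), np.int64(217), np.int64(218)]), (329, [np.int64(223), np.int64(224), np.int64(225)]), (337, [np.int64(229), np.int64(230), np.int64(231)]), (345, [np.int64(231), np.int64(232)])]
s4 85 [(305, []), (313, [np.int64(211), np.int64(212)]), (321, [np.int64(217), np.int64(218)]), (329, [np.int64(224), np.int64(225)]), (337, [np.int64(230), np.int64(231)]), (345, [np.int64(232)])]
s5 0 [(305, []), (313, []), (321, []), (329, []), (337, []), (345, [])]
```

View pics/z.png

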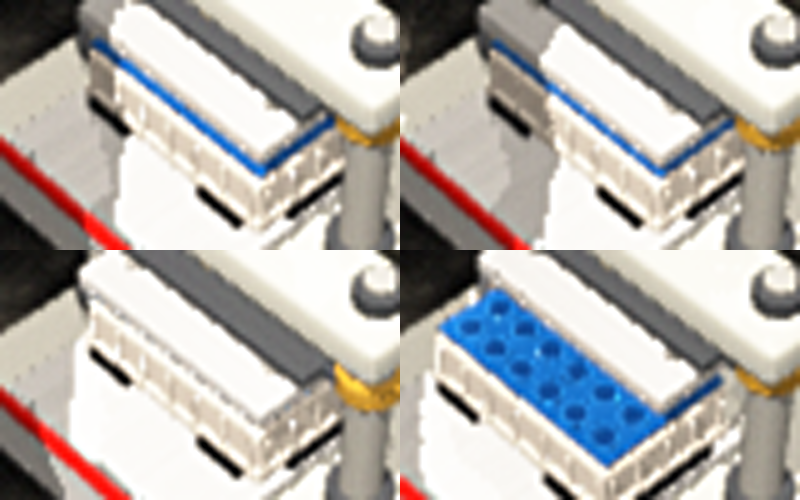

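In the first two crops the blue mat edge shows. After 4 rad (lower left) no blue shows: the platen's black pad sits on or near the mat. I'll measure the edge shifts at subpixel level with sheared profiles.

Run:
```python
import cv2,numpy as np
pr={}
for n in("s2","s4","s5"):
    i=cv2.cvtColor(cv2.imread(f"pics/{n}.png"),cv2.COLOR_BGR2GRAY)
    M=np.float32([[1,0,0],[-.727,1,.727*325]])
    w=cv2.warpAffine(i,M,(640,400),flags=cv2.INTER_LINEAR)
    pr[n]=w[:,322:338].mean(1)
for r in range(185,240): print(r,*[int(pr[n][r]) for n in pr])
```

```text
185 147 164 204
186 138 142 193
187 154 141 177
188 193 173 167
189 238 216 173
190 254 247 189
191 253 254 206
192 248 249 222
193 233 234 230
194 220 221 222
195 215 214 215
196 211 211 212
197 200 201 201
198 154 154 152
199 114 114 111
200 105 107 106
201 108 108 110
202 111 110 110
203 103 111 109
204 82 100 110
205 124 83 111
206 223 131 105
207 254 225 84
208 252 254 114
209 249 252 209
210 250 250 253
211 250 250 252
212 250 250 250
213 250 250 250
214 250 250 250
215 251 250 250
216 250 251 250
217 237 249 250
218 213 232 251
219 185 209 250
220 139 174 234
221 106 126 209
222 137 138 205
223 221 220 235
224 251 251 251
225 241 241 240
226 223 223 223
227 212 213 213
228 207 207 207
229 206 206 206
230 217 217 217
231 238 238 238
232 241 242 242
233 212 213 213
234 151 152 152
235 124 124 124
236 162 163 162
237 230 230 230
238 253 253 253
239 251 252 252
```

The platen's upper edge moved 2.2 px over the 4 rad (~7.1 mm, against 7.6 mm wound), so the platen is about at mat-home with almost no squeeze yet. I'll wind on in two stages, taking squeeze as wound distance minus platen movement.

```bash
python3 - <<'E' | grep -v '^\[0'
from wind import *
f0=np.load("f0.npy")
def edge(i):
    i=cv2.cvtColor(i,cv2.COLOR_BGR2GRAY); w=cv2.warpAffine(i,np.float32([[1,0,0],[-.727,1,.727*325]]),(640,400))
    p=w[:,322:338].mean(1).astype(float); k=next(r for r in range(203,214) if p[r]<170<=p[r+1]); return k+(170-p[k])/(p[k+1]-p[k]), p[216:225].astype(int)
E0=edge(cv2.imread("pics/s5.png")); print(E0, edge(cv2.imread("pics/s4.png")))
s=4.0
for k in range(2):
    wind(s,s+1.3,f0); s+=1.3
    im=arm.snapshot("scene")[:,:,::-1].copy(); cv2.imwrite(f"pics/s6{k}.png",im)
    e=edge(im); mv=(e[0]-E0[0])/.31; sq=(s-4)*1.91-mv; print("STAGE",s,e,"moved %.2f squeeze %.2f"%(mv,sq),arm.read_t())
    if sq>3.5: break
E
```

```text
-53.85607001689617
(np.float64(208.58459512837393), array([250, 250, 251, 250, 234, 209, 205, 235, 251])) (np.float64(206.4107498341075), array([251, 249, 232, 209, 174, 126, 138, 220, 251]))
4.32 tan -3.0 rad -5.1 z -0.1 r 0.0490 lag -0.009 37.23
4.65 tan -1.6 rad -5.6 z 0.7 r 0.0492 lag -0.009 37.57
4.97 tan -1.2 rad -5.7 z 2.4 r 0.0496 lag 0.001 37.9
5.3 tan -0.7 rad -5.4 z 3.8 r 0.0500 lag 0.011 38.23
STAGE 5.3 (np.float64(208.91400304414003), array([250, 250, 250, 251, 247, 225, 202, 213, 243])) moved 1.06 squeeze 1.42 38.2833
5.62 tan -0.3 rad -3.4 z 4.2 r 0.0503 lag 0.014 38.62
5.95 tan -0.4 rad -4.2 z 3.3 r 0.0507 lag 0.004 38.95
6.28 tan -0.1 rad -2.6 z 3.6 r 0.0511 lag -0.001 39.28
6.6 tan -0.1 rad -1.4 z 2.2 r 0.0514 lag -0.002 39.62
STAGE 6.6 (np.float64(209.80226789510985), array([250, 250, 250, 250, 251, 241, 217, 207, 225])) moved 3.93 squeeze 1.04 39.6667
```

```bash
cat > edge.py <<'E'
import cv2,numpy as np
def edge(i):
    i=cv2.cvtColor(i,cv2.COLOR_BGR2GRAY); w=cv2.warpAffine(i,np.float32([[1,0,0],[-.727,1,.727*325]]),(640,400))
    p=w[:,318:340].mean(1).astype(float)
    return -p[200:216].sum()/140, -p[200:224].sum()/140, p[219:225].astype(int)
E
python3 - <<'E' | grep -v '^\[0'
from wind import *
from edge import edge
f0=np.load("f0.npy")
for n in("s2","s4","s5","s60","s61"): print(n,edge(cv2.imread(f"pics/{n}.png")))
s=6.6
for k in range(1):
    wind(s,s+1.3,f0); s+=1.3
    im=arm.snapshot("scene")[:,:,::-1].copy(); cv2.imwrite(f"pics/s7{k}.png",im); print("STAGE",s,edge(im),arm.read_t())
E
```

```text
-53.85609074753986
s2 (np.float64(-22.300324675324674), np.float64(-33.0185064935065), array([184, 139, 110, 146, 221, 249]))
s4 (np.float64(-20.493506493506494), np.float64(-31.759415584415585), array([205, 166, 122, 139, 212, 243]))
s5 (np.float64(-19.2224025974026), np.float64(-32.70097402597403), array([248, 231, 209, 209, 235, 249]))
s60 (np.float64(-18.841233766233767), np.float64(-32.36688311688312), array([251, 244, 223, 205, 218, 242]))
s61 (np.float64(-17.97662337662338), np.float64(-31.648376623376627), array([250, 250, 239, 216, 205, 221]))
6.92 tan -0.7 rad 0.6 z 2.5 r 0.0516 lag -0.001 40.0
7.25 tan -0.7 rad 2.0 z 1.9 r 0.0516 lag -0.003 40.33
7.57 tan -0.4 rad 3.9 z 2.6 r 0.0515 lag -0.005 40.67
7.9 tan -0.6 rad 4.0 z 4.8 r 0.0512 lag -0.012 41.0
STAGE 7.8999999999999995 (np.float64(-17.26753246753247), np.float64(-31.188311688311686), array([250, 251, 249, 233, 210, 201])) 41.05
```

The top edge keeps moving and there is little force yet, so my "home" reading was doubtful. I'll view the current crop beside the previous ones.

Run:
```python
import cv2,numpy as np
L=[cv2.resize(cv2.imread(f"pics/{n}.png")[188:248,296:356],(396,300) if 0 else (300,300),interpolation=cv2.INTER_NEAREST) for n in("s2","s4","s5","s70")]
cv2.imwrite("pics/z2.png",np.vstack([np.hstack(L[:2]),np.hstack(L[2:])]))
```

```text
(no output)
```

View pics/z2.png

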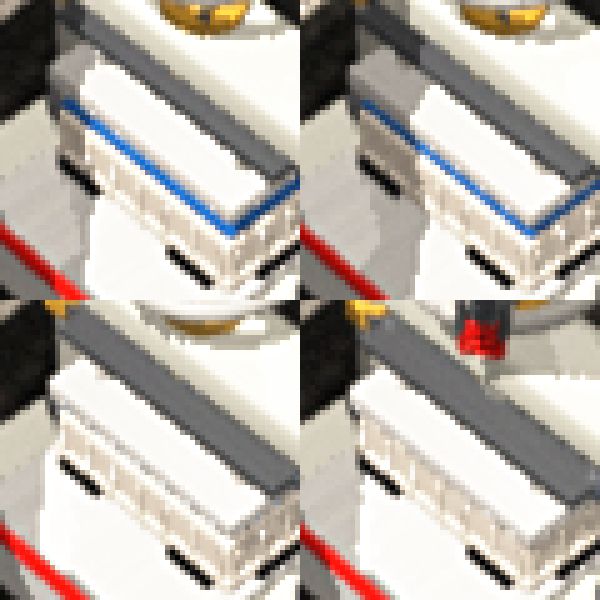

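Run:
```python
from h import *
S=cam("scene"); hub=np.array([.5627,.2250]); X=np.array([np.cos(-.07),np.sin(-.07)]);Y=np.array([-X[1],X[0]])
W=lambda x,y,z: np.round(proj(S,[*(hub+x*X+y*Y),z]),1).tolist()
print("plate bottom corner",W(-.0425,-.0635,.034),"plate top",W(-.0425,-.0635,.066),"mat proud top",W(-.0395,-.0605,.075))
for z in(.066,.0705,.075,.08,.085,.09,.095): print("platen bottom corner",z,W(-.044,-.065,z))
print("beam bottom right front",W(-.025,-.113,.128),"base right front", W(-.105,-.113,.019), "pillar foot",W(-.011,-.092,.019))
im=cv2.imread("pics/s70.png"); 
for n in ("s4","s70"):
    i=cv2.imread(f"pics/{n}.png"); print(n,[i[r,342].tolist() for r in range(224,250)])
print(arm.read_wrist_force()-np.load("f0.npy"))
```

```text
plate bottom corner [341.0, 246.6] plate top [341.4, 237.9] mat proud top [341.5, 234.0]
platen bottom corner 0.066 [341.4, 238.6]
platen bottom corner 0.0705 [341.5, 237.4]
platen bottom corner 0.075 [341.5, 236.1]
platen bottom corner 0.08 [341.6, 234.7]
platen bottom corner 0.085 [341.7, 233.3]
platen bottom corner 0.09 [341.7, 231.9]
platen bottom corner 0.095 [341.8, 230.4]
beam bottom right front [363.8, 228.1] base right front [336.7, 277.6] pillar foot [358.3, 250.3]
s4 [[250, 252, 253], [250, 252, 253], [249, 251, 253], [249, 252, 253], [250, 252, 253], [254, 255, 255], [243, 249, 253], [189, 203, 212], [155, 170, 182], [130, 103, 88], [208, 112, 24], [181, 149, 134], [248, 255, 255], [199, 220, 233], [163, 182, 197], [166, 185, 199], [173, 192, 206], [172, 191, 206], [184, 204, 219], [199, 219, 231], [212, 233, 240], [169, 188, 204], [208, 218, 226], [247, 251, 252], [255, 255, 255], [210, 220, 227]]
s70 [[128, 136, 142], [185, 199, 208], [239, 245, 249], [250, 252, 254], [250, 252, 254], [250, 252, 253], [250, 252, 253], [249, 252, 253], [251, 253, 254], [254, 255, 255], [249, 253, 255], [194, 204, 209], [154, 161, 167], [124, 137, 144], [152, 170, 184], [174, 193, 207], [177, 197, 211], [175, 195, 210], [188, 206, 223], [200, 222, 232], [214, 233, 242], [170, 190, 207], [211, 223, 228], [249, 252, 254], [255, 255, 255], [213, 222, 228]]
[-4.11476574 -1.95874909  5.03226851]
```

With the plate and mat edges as reference, the platen's lower edge went from z ≈ 0.085 (before winding) to about 0.070 now. That is 15 mm of free travel, so the mat is only now coming home. I'll wind on in small steps and see whether the lower edge stops moving.

```bash
cat >> edge.py <<'E'
def low(i): # subpixel row of the dark line under the platen, and of its top edge
    i=cv2.cvtColor(i,cv2.COLOR_BGR2GRAY); w=cv2.warpAffine(i,np.float32([[1,0,0],[-.727,1,.727*325]]),(640,400),flags=cv2.INTER_CUBIC)
    p=w[:,318:342].mean(1).astype(float)
    k=next(r for r in range(212,230) if p[r]>=240>p[r+1]); return k+(p[k]-240)/(p[k]-p[k+1]), p[219:230].astype(int).tolist(), p[203:214].astype(int).tolist()
E
python3 - <<'E' | grep -v '^\[0'
from wind import *
from edge import low
f0=np.load("f0.npy")
for n in("s2","s4","s5","s60","s61","s70"): print(n,low(cv2.imread(f"pics/{n}.png")))
s=7.9
for k in range(3):
    wind(s,s+.85,f0); s+=.85
    im=arm.snapshot("scene")[:,:,::-1].copy(); cv2.imwrite(f"pics/s8{k}.png",im); print("STAGE",s,low(im),arm.read_t())
E
```

```text
-53.856015231750845
s2 (np.float64(216.840490797546), [188, 140, 104, 138, 218, 251, 241, 223, 213, 208, 206], [104, 78, 118, 224, 254, 252, 249, 249, 250, 250, 250])
s4 (np.float64(217.59375), [208, 170, 118, 130, 210, 246, 237, 218, 205, 198, 198], [108, 96, 75, 121, 216, 241, 241, 239, 241, 243, 244])
s5 (np.float64(219.63930348258705), [250, 233, 209, 206, 233, 251, 240, 223, 214, 208, 206], [109, 110, 112, 105, 81, 112, 211, 253, 252, 249, 250])
s60 (np.float64(220.31460674157304), [251, 247, 224, 203, 215, 240, 239, 224, 214, 207, 206], [109, 109, 110, 110, 94, 87, 174, 249, 254, 250, 249])
s61 (np.float64(221.09475465313028), [250, 252, 242, 217, 203, 221, 230, 223, 215, 209, 207], [111, 109, 109, 111, 109, 89, 92, 187, 251, 253, 250])
s70 (np.float64(221.72086720867208), [250, 252, 251, 235, 211, 200, 206, 217, 218, 212, 209], [113, 112, 111, 111, 113, 110, 86, 101, 198, 251, 253])
8.18 tan -1.9 rad 3.6 z 3.8 r 0.0509 lag -0.021 41.36
8.47 tan -0.8 rad 2.0 z 2.9 r 0.0508 lag -0.029 41.67
8.75 tan -1.6 rad -2.1 z -0.7 r 0.0506 lag -0.022 41.98
STAGE 8.75 (np.float64(221.68157894736842), [250, 252, 250, 234, 210, 200, 205, 215, 217, 211, 208], [112, 112, 111, 110, 111, 112, 96, 89, 174, 248, 253]) 42.025
9.03 tan -2.8 rad -3.0 z -1.4 r 0.0504 lag -0.004 42.33
9.32 tan -2.3 rad -5.4 z -2.2 r 0.0500 lag 0.005 42.64
9.6 tan -1.1 rad -4.5 z -0.7 r 0.0495 lag 0.009 42.95
STAGE 9.6 (np.float64(221.65535248041775), [250, 251, 250, 234, 209, 198, 202, 214, 216, 209, 206], [109, 110, 111, 109, 109, 111, 106, 83, 106, 203, 252]) 43.0
9.88 tan -1.0 rad -5.2 z 0.9 r 0.0491 lag 0.008 43.31
10.17 tan -0.2 rad -4.6 z 1.1 r 0.0488 lag 0.004 43.62
10.45 tan -0.7 rad -4.4 z 2.4 r 0.0489 lag 0.000 43.92
STAGE 10.45 (np.float64(221.7284946236559), [250, 252, 251, 235, 212, 201, 204, 215, 217, 211, 209], [111, 112, 112, 111, 110, 112, 111, 94, 93, 182, 249]) 43.975
```

The platen's lower edge has been stationary since s = 7.9 rad (221.7 px at four stages) while the crosshead edge kept sinking. So the mat is home and the springs are squeezed about 4.9 mm of 10.5. I'll release and check.

```bash
python3 - <<'E' | grep -v '^\[0'
from wind import *
from edge import low
f0=np.load("f0.npy")
arm.grip(.06); print(arm.read_t(),arm.read_gripper_width())
e=arm.read_ee_pos(); arm.line_to([e[0],e[1],e[2]+.12],v=.25)
arm.line_to([.46,.2317,.53],quat(-.07,True),v=.3)
p=(arm.read_ee_pos(),arm.read_orientation()); im=arm.snapshot("wrist")[:,:,::-1]; t=arm.snapshot("scene")[:,:,::-1].copy()
cv2.imwrite("pics/s9.png",t); print(low(t),arm.read_t())
A=cv2.resize(im[0:240,60:440],(633,400)[:2],interpolation=2)[:, :]
b=cv2.resize(t[135:255,270:390],(400,400),interpolation=2)
cv2.imwrite("pics/f.png",np.hstack([cv2.resize(A,(400,253)).copy(),cv2.resize(b,(253,253))])if 0 else np.hstack([cv2.resize(im[0:200,220:420],(400,400),interpolation=2),b]))
T=cam("top"); arm.snapshot("top")
for k in("sealed_plate","petri","label_tape","marker"):
    r=arm.silhouettes(k,"top"); print(k,[(round(d["confidence"],2),list(map(int,d["extent"]))) for d in r[:2]])
E
```

```text
-53.855979853741566
44.8333 0.05999792961398257
(np.float64(221.22254335260115), [240, 242, 243, 228, 206, 194, 194, 204, 206, 198, 197], [101, 101, 102, 102, 102, 104, 103, 89, 83, 161, 231]) 46.6
sealed_plate [(0.94, [223, 153, 264, 191]), (0.6, [245, 218, 269, 258])]
petri [(0.68, [386, 244, 420, 281])]
label_tape [(0.91, [375, 133, 404, 166])]
marker [(0.6, [242, 219, 268, 260])]
```

View pics/f.png

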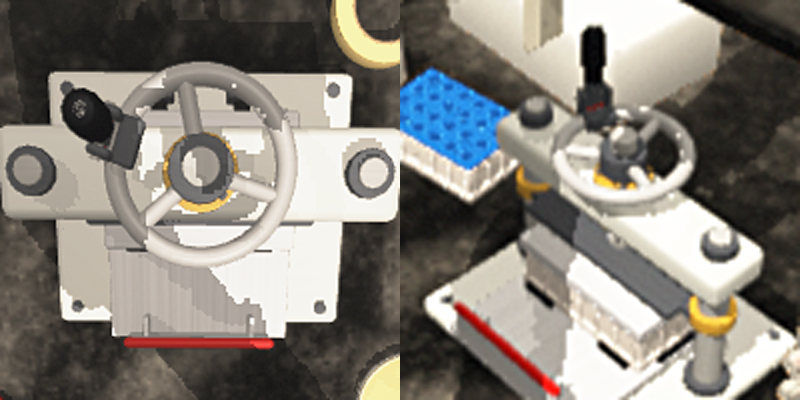

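The handle stands upright, the tray is in, the platen sits on the mat with no blue showing, and the bystanders are where they were. Handing in.

```bash
python3 -c "
from rig import arm
print(arm.read_t(),arm.read_wrist_force()); arm.hand_in()"
```

```text
46.85 [ 0.12476722 -0.77843763  0.52429449]
the job is handed in; nothing more can be done
```

The mat is pressed home and clamped, the tray is in, the handle stands upright, and I handed in at 46.9 s of the 64 s allowed.

- **Tray:** I pushed it to its stop. The finger stalled with force rising to 15 N, and the flange face measured about 116 mm in front of the axis, against 115 mm expected.
- **Handle:** I pressed the heel down with about 12 N, then pushed the grip outward until it met its stop. The last pictures show it upright.
- **Winding:** I wound the wheel about 10.45 rad clockwise with the gripped handle. The platen's lower edge stopped moving at about 7.9 rad while the crosshead kept sinking. That means the mat is home and the springs are squeezed about 4.9 mm of the 10.5 mm available, give or take about 0.5 mm. This figure comes from camera edges and the angle wound; the force at the handle was too noisy to confirm it.

**What went wrong on the way:**
- **Wheel turned early:** The wheel turned about 75° clockwise before the handle was raised, most likely swept by the arm during a joint-space move. The platen was still well above the mat, so nothing was pressed early.
- **Missed press:** My first press on the heel missed because of that turn.
- **Misread platen:** I first read the platen as home at 4 rad. I corrected this by tracking its edge while winding on.

**Final check:** No blue showed under the platen. The bystanders were within about 3 pixels of where they started in the top view.

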